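# Refit a filter cavity's lid set, then draw off its dust cover

## Task

Pick up the nested lid set (brass end plate with the dust cover still on it) by the tuning rod, lower it as one onto the open filter can until the end plate is fully home, and let go of the rod. Then draw the dust cover alone up off the rod so that I can get at the adjusting screws: the end plate must stay seated in the can all the while, and you finish while still holding the cover level in the gripper, its skirt higher than the tip of the rod and clear of everything else. Leave the mug, handheld radio, screwdriver and parts tray where they are.

Things in the scene. Friction and masses are not known exactly. Their poses are not given: they have to be found in the camera images.
- filter_base: grey base plate of the filter, 130 x 270 x 7 mm on 3 mm feet, fixed; origin at the centre of its underside on the desk, z up. The two cans stand on it 68 mm either side of its centre along its own y axis (open can at either end), joined by a low coax barrel.
- open_can: open aluminium filter can, fixed on the base plate: 80 mm tall, 95 mm outside, 87 mm inside diameter; a 22 mm brass post inside it tops out 50 mm above the can's underside; coax sockets low on its sides along y. Origin at the centre of its underside (10 mm above the desk), z up.
- can_mouth (a point): centre of the open can's mouth, level with its rim, 80 mm above the can's origin (90 mm above the desk).
- closed_can: the neighbouring can, fixed and complete: the same can already wearing its own end plate, tuning rod and dust cover, all immovable; its rod tip is 154 mm above its underside (164 mm above the desk), its cover 113 mm across. Origin at the centre of its underside, z up.
- end_plate: brass end plate (inner lid), loose, 0.33-0.53 kg, under the dust cover: spigot 81 mm across (75 at its chamfered foot), 16 mm deep, drops into the can; flange 100 mm across, 5 mm thick, rests on the rim; a plain 14 mm tuning rod rises 69 mm above the flange. Origin at the centre of the spigot's foot (on the desk at first), z up; flange underside at 16 mm, flange top at 21, rod tip at 90.
- plate_seat (a point): point on the end plate's axis level with the underside of its flange, 16 mm above its origin; at the centre of the can's mouth when the plate is fully home.
- rod_tip (a point): top of the tuning rod, on its axis, 90 mm above the end plate's origin. While the lids are nested the top 34 mm of the rod stand free above the sleeve, and the cover must rise 89 mm for its skirt to be above the rod tip.
- dust_cover: aluminium dust cover (outer lid), loose, 0.12-0.2 kg, resting unfastened on the flange: 3 mm disc; skirt 20 mm deep, 108 mm across (103 inside, edge flared to 113); central sleeve 32 mm tall, 30 mm outside, 20 inside, round the rod. Origin on its axis level with the skirt's lower edge, z up; disc underside at 20 mm, disc top 23, sleeve top 55. Nested, it lies 1 mm above the plate's origin.
- sleeve_top (a point): centre of the top of the cover's sleeve, 55 mm above the cover's origin.
- mug: white mug, 80 mm across, 95 mm tall, on the desk beyond the work; origin at the centre of its foot.
- handheld_radio: black handheld radio standing on the desk, 36 x 60 x 115 mm with a 75 mm antenna; origin at the centre of its foot.
- screwdriver: screwdriver lying on the desk between the filter and the lid set, 190 mm long; origin under its middle.
- parts_tray: grey open parts tray, 90 x 130 x 30 mm; origin at the centre of its underside.

How it is judged:
By the outcome, as a careful person would: the job done as asked, in the order asked, and still so for the second after the job is handed in, while the arm keeps its last pose, push and grip.
It also fails if it takes over 53 s, if anything falls off the work surface, if the arm or the gripper's body presses on something with over 40 N, if the wrist force passes 120 N, or if a joint passes its speed limit or range.

## Robot

A 6-joint arm with a two-finger parallel gripper is mounted at the origin on the work surface. World frame = base frame: x ahead of the robot, y to its left, z up, the work surface at z = 0. Lengths are in m, angles in rad, forces in N, time in s.
With the tool pointing down it reaches from about 0.325 to 0.85 m from the base axis. Payload 4.4 kg.
Tool frame: the origin (TCP) lies midway between the tips of the shut fingers; the grasp point (between the pads) lies grip_depth behind it (grip_depth is the distance from the TCP to the grasp point, in m); z points along the fingers, y is the line along which they close (so a half turn about z gives the same grasp; the last joint's range is limited). The gripper opens to 94 mm and grips with 3 to 60 N. Pads are 16 mm wide; open, the fingers measure 119 mm over their backs; the gripper's body (75 mm by 177 mm) begins 78 mm behind the grasp point.
Start: joints at [1.095, 0.207, 1.542, -0, 1.393, -0.15], TCP at [0.184, 0.545, 0.205] pointing down, gripper open.
Joint ranges: [-2.73, 2.73], [-0.86, 2.22], [0.23, 2.46], [-1.11, 4.25], [0.08, 2.63], [-2.82, 2.82]. Speed limits (rad/s): [2.79, 2.79, 3.14, 3.14, 3.14, 3.14].

## Interface

Orientations are given as a rotation vector (axis times angle).
In Python, from station import state, snapshot, calibration, hand_in, grip_depth gives the robot as it stands.
- The arm moves only by the tool drive_tool, never from a script. Its arguments are lists of equal length, an entry for each row: "turn": the turn, a rotation vector about the tool's x, y, z each as a share of 0.1 rad, from -1 to 1, a list of three; "linear": the shift along the tool's x, y, z each as a share of 20 mm, from -1 to 1, a list of three; "gripper": the opening, from 0 (shut) to 1 (fully open). A call has exactly 8 rows; each row shifts and turns the commanded pose from where the row before left it, along the tool's axes as they then stand; what a row does not reach is not made up. A row lasts 1/10 s, in which the tool goes at most 50 mm and 8.59 degrees, less where a joint would pass 70% of its speed; a pose out of reach is approached as far as the arm can. A call with a number of a shift or a turn outside -1 to 1 is refused whole. A call with a gripper value outside its range is refused whole. The fingers move at their own pace and stop on an object; "squeeze" is the grip in N (left out, the last holds). Time passes only in rows, so rows that do not move let the fingers close, or fill a call up. It gives the time, the measured TCP pose, the force, the opening and the grip force at its end, in the units of the state.
- state(): the state, without advancing time (a new reading comes with each control period).
- snapshot(name): name is "scene" or "top"; returns the picture (400x640x3 uint8, blue, green, red); there is no depth.
- calibration(name): a dict with "mtx" (3x3 intrinsics, pixels), "view" (4x4, takes a point from world to camera coordinates). Camera axes: x right, y down, z forward; pixel columns grow to the right and rows downward; lengths in m; the calibration is good to about 2 mm. A picture is of the moment at which its call begins. calibration takes no time and is no camera call.
- hand_in(): hands the job in; it is judged then, once.
The state is a dict: "clock": time; "q": joint angles; "qd": joint speeds; "joint_efforts": joint torques, N m; "tcp_pos": TCP position; "tool_rot": TCP orientation; "force": force on the tool from outside, world axes, zero at the start; "torque": the same for the moment, N m; "width": finger opening in m; "finger_force": force on a finger pad.
Only numpy, scipy, OpenCV 4.12 (cv2) and the standard library are available. Lean on these libraries where they do the work, as an engineer would, in place of code of your own. Each camera call takes 0.05 s, during which the arm holds its last target. There are 200 camera calls.

## Working session

There is one attempt and no reset: what is moved stays moved. The work goes in short steps, Python scripts to look and compute and a tool call to move; the robot and the scene stay as the last step left them, time stands still between calls to the robot, and variables do not carry over. Pictures are saved under pics/ and viewed, at most 10 in all, crops included, and the job is handed in when it is done.

Besides the shell and the picture viewer there is one more tool, called after "Call:" as name(argument=value, ...), one argument or row to a line, values as JSON. drive_tool: Moves the arm, as the interface text tells. Its arguments: {"type":"object","properties":{"turn":{"type":"array"},"linear":{"type":"array"},"gripper":{"type":"array"},"squeeze":{"type":"number"}},"required":["turn","linear","gripper"]}

```bash
mkdir -p pics; ls; python3 - <<'E'
from station import *
import cv2
print(state(),grip_depth if not callable(grip_depth) else grip_depth())
for n in("scene","top"):
    cv2.imwrite(f"pics/{n}0.png",snapshot(n)); print(calibration(n))
E
```

```text
pics
{'clock': 0.0, 'q': array([ 1.09449126e+00,  2.07410121e-01,  1.54291130e+00, -1.47037525e-05,
        1.39354661e+00, -1.50523715e-01]), 'qd': array([-0.0001847 , -0.00158197,  0.00116726,  0.00116502,  0.00071931,
        0.00173843]), 'joint_efforts': array([ 1.63584344e-03, -3.70860994e+01, -2.81427920e+01,  6.99610356e-02,
        3.59470386e-02, -1.68483512e-04]), 'tcp_pos': array([0.18368243, 0.54402066, 0.20431669]), 'tool_rot': array([-0.50936026, -3.0993264 ,  0.00340631]), 'force': array([ 0.25534941,  0.15954705, -0.5916425 ]), 'torque': array([-0.02634965,  0.02724491,  0.00838381]), 'finger_force': 0.0, 'width': 0.09401825215613854} 0.0188
{'mtx': array([[436.02265438,   0.        , 317.42376961],
       [  0.        , 436.02265438, 203.59229567],
       [  0.        ,   0.        ,   1.        ]]), 'view': array([[-0.82863166,  0.55973025,  0.00846338,  0.47228945],
       [ 0.41494682,  0.6243002 , -0.66186735, -0.23671575],
       [-0.37575086, -0.54493239, -0.7495732 ,  1.41259762],
       [ 0.        ,  0.        ,  0.        ,  1.        ]])}
{'mtx': array([[412.99877586,   0.        , 322.41357561],
       [  0.        , 412.99877586, 199.94484624],
       [  0.        ,   0.        ,   1.        ]]), 'view': array([[-0.04917398, -0.99878657, -0.00270337,  0.10375567],
       [-0.9738344 ,  0.0485464 , -0.22201308,  0.62297   ],
       [ 0.22187492, -0.00828463, -0.97503994,  0.90332629],
       [ 0.        ,  0.        ,  0.        ,  1.        ]])}
```

View pics/scene0.png

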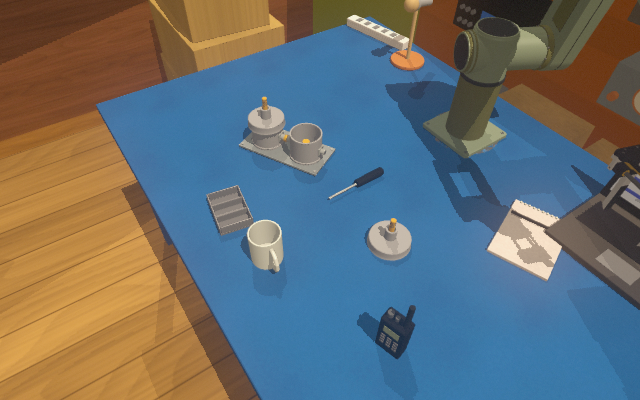

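View pics/top0.png

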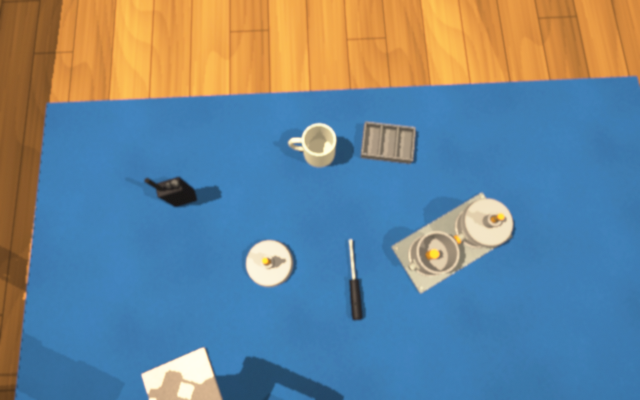

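The scene view shows the lid set at (390,238), its rod tip at about (393,221), and the open can's mouth at about (306,136). In the top view the lid set is at (270,263) and the open can at (437,252), with the closed can at (488,221). I'll enlarge these areas to measure them.

```bash
python3 - <<'E'
import cv2,numpy as np
s=cv2.imread("pics/scene0.png");t=cv2.imread("pics/top0.png")
c=lambda im,x,y,w,h:cv2.resize(im[y:y+h,x:x+w],(400,300),interpolation=cv2.INTER_CUBIC)
# 80x60 x5 ; 120x90 x3.333
m=np.vstack([np.hstack([c(s,350,205,80,60),c(s,240,90,100,75)]),np.hstack([c(t,230,230,80,60),c(t,390,190,133,100)])])
cv2.imwrite("pics/crops.png",m)
E
```

```text
(no output)
```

View pics/crops.png

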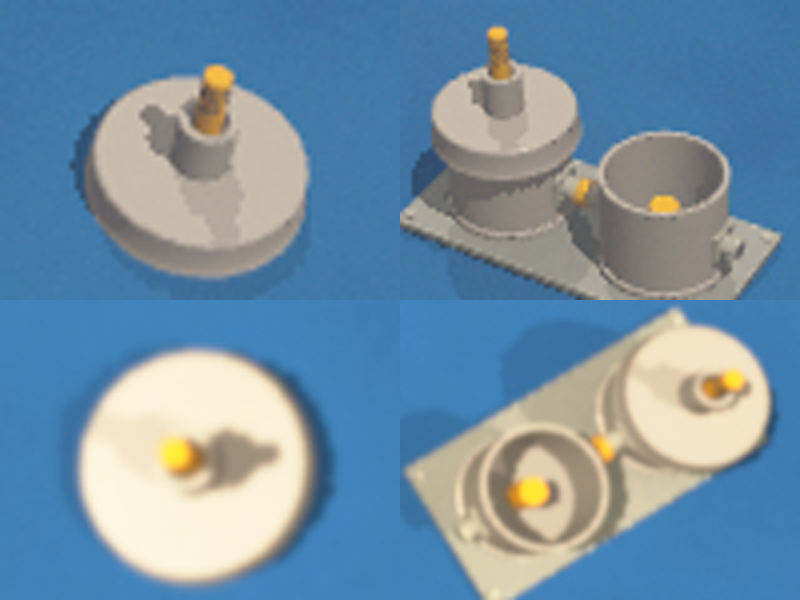

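The crops give these full-image positions:

| Feature | Top view | Scene view |
|---|---|---|
| Lid rod tip | (265.6,260.6) | (393.2,219.8) |
| Can rim centre | about (437.5,252.1) | (305.7,132.6) |
| Closed can rod tip | (500.4,216.3) | (263.9,97.9) |

I'll solve for each point's (x,y) at its known height from the two views together.

```bash
cat > h.py <<'E'
import numpy as np,cv2
from station import calibration
from scipy.optimize import least_squares
C={n:calibration(n) for n in("scene","top")}
def proj(n,P):
    P=np.atleast_2d(P);V=C[n]["view"];K=C[n]["mtx"]
    p=(P@V[:3,:3].T+V[:3,3])@K.T
    return p[:,:2]/p[:,2:]
def bbox(n,c,R):
    a=np.linspace(0,2*np.pi,181)
    p=proj(n,np.c_[c[0]+R*np.cos(a),c[1]+R*np.sin(a),a*0+c[2]])
    return np.r_[p.min(0),p.max(0)]
def atz(n,uv,z):
    return least_squares(lambda q:(proj(n,[q[0],q[1],z])[0]-uv),[.4,0.1]).x
def tri(a,b):
    r=least_squares(lambda q:np.r_[proj("scene",q)[0]-a,proj("top",q)[0]-b],[.4,.1,.1]);return r.x,r.fun
E
python3 - <<'E'
from h import *
for nm,a,b,z in(("rod",(393.2,219.8),(265.6,260.6),.09),("mouth",(305.7,132.6),(437.5,252.1),.09),("crod",(263.9,97.9),(500.4,216.3),.164)):
    print(nm,atz("scene",a,z),atz("top",b,z),*tri(a,b))
# bbox fits: can outer rim
T=np.r_[(480-400)/3.0075+390,(423-300)/3+190,(608-400)/3.0075+390,(552-300)/3+190]-.35
S=np.r_[240+200/4,90+131/4,240+329/4]-.4
for n,B in(("top",T),("scene",S)):
    r=least_squares(lambda q:(bbox(n,[q[0],q[1],.09],.0475)[:len(B)]-B),[.4,0]);print(n,"mouth",r.x,r.fun)
L=np.r_[78,48,313,283]/5+230-.4
r=least_squares(lambda q:(bbox("top",[q[0],q[1],.021],q[2])-L),[.4,0.1,.055]);print("disc top",r.x,r.fun)
for im in("top",):
  print(proj("top",[.4,.1,0]),proj("top",[.4,.101,0]))
E
```

```text
rod [0.49287911 0.20926334] [0.49034133 0.2065748 ] [0.49057706 0.20715454 0.08633028] [-0.05475921 -0.00830371 -0.03654218  0.03604147]
mouth [ 0.49038353 -0.1796392 ] [ 0.49021913 -0.1788004 ] [ 0.49037716 -0.17889381  0.09034012] [ 0.14128205  0.04517132  0.07453355 -0.08772484]
crod [ 0.55434326 -0.29842401] [ 0.55212889 -0.29844504] [ 0.55281663 -0.29958683  0.16229203] [ 0.31659221  0.1308307   0.15360734 -0.19854413]
top mouth [ 0.49063141 -0.1788779 ] [ 0.03746207  0.25532458 -0.03731049 -0.24312585]
scene mouth [ 0.49036048 -0.17948033] [-0.33856923 -0.02773475  0.33938443]
disc top [0.49154984 0.20855034 0.05609447] [ 0.10027417 -0.10072317 -0.1003243   0.09822085]
[[315.83367306 299.22763199]] [[315.41747482 299.24868859]]
```

The two views agree within about 3 mm. The rod is at (0.491,0.208), the mouth at (0.4905,-0.179) and the closed can's axis at (0.553,-0.299). That puts the cans 135 mm apart, against 136 mm nominal. I'll yaw the tool so the fingers close across the line of cans, then approach.

```bash
cat > plan.py <<'E'
import sys,numpy as np
from station import state
from scipy.spatial.transform import Rotation as R
def goal(yaw):  # tool z down, tool y at yaw
    y=np.r_[np.cos(yaw),np.sin(yaw),0];z=np.r_[0,0,-1.];return R.from_matrix(np.c_[np.cross(y,z),y,z])
def delta(p,yaw=np.radians(27.5)):
    s=state();r=R.from_rotvec(s["tool_rot"]);g=goal(yaw)
    e=(r.inv()*g).as_rotvec()
    d=np.array(p)-s["tcp_pos"]
    print("t",round(s["clock"],2),"tcp",s["tcp_pos"].round(4),"F",s["force"].round(1),"w",round(s["width"],4),"ff",round(s["finger_force"],1))
    print("turn x0.1rad",(e/.1).round(2)," lin(x20mm) now-frame",(r.inv().apply(d)/.02).round(3)," goal-frame",(g.inv().apply(d)/.02).round(3))
if __name__=="__main__": delta([float(a) for a in sys.argv[1:4]])
E
python3 plan.py .491 .2075 .15
```

```text
t 0.1 tcp [0.1837 0.5441 0.2044] F [-0.4  0.1  0.5] w 0.0939 ff 0.0
turn x0.1rad [-0.02  0.01  7.65]  lin(x20mm) now-frame [-19.942 -11.021   2.737]  goal-frame [-22.021   5.856   2.719]
```

Call:
drive_tool(
  turn=[
    [0,0,0.96],
    [0,0,0.96],
    [0,0,0.96],
    [0,0,0.96],
    [0,0,0.96],
    [0,0,0.96],
    [0,0,0.96],
    [0,0,0.93],
  ],
  linear=[
    [0,0,0],
    [0,0,0],
    [0,0,0],
    [0,0,0],
    [0,0,0],
    [0,0,0],
    [0,0,0],
    [0,0,0],
  ],
  gripper=[0.6,0.6,0.6,0.6,0.6,0.6,0.6,0.6],
)

```text
clock: 0.9
tcp_pos: [0.1838, 0.5443, 0.2048]
tool_rot: [1.635, 2.683, -0.002]
force: [-0.5, -0.4, -1.0]
width: 0.0563
finger_force: 0.0
```

Call:
drive_tool(
  turn=[
    [0,0,0],
    [0,0,0],
    [0,0,0],
    [0,0,0],
    [0,0,0],
    [0,0,0],
    [0,0,0],
    [0,0,0],
  ],
  linear=[
    [-0.96,0.25,0.1],
    [-0.96,0.25,0.1],
    [-0.96,0.25,0.1],
    [-0.96,0.25,0.1],
    [-0.96,0.25,0.1],
    [-0.96,0.25,0.1],
    [-0.96,0.25,0.1],
    [-0.96,0.25,0.1],
  ],
  gripper=[0.6,0.6,0.6,0.6,0.6,0.6,0.6,0.6],
)

```text
clock: 1.7
tcp_pos: [0.2906, 0.426, 0.1888]
tool_rot: [-1.63, -2.686, 0.002]
force: [-0.0, -0.3, 1.6]
width: 0.056
finger_force: 0.0
```

Call:
drive_tool(
  turn=[
    [0,0,0],
    [0,0,0],
    [0,0,0],
    [0,0,0],
    [0,0,0],
    [0,0,0],
    [0,0,0],
    [0,0,0],
  ],
  linear=[
    [-0.96,0.25,0.1],
    [-0.96,0.25,0.1],
    [-0.96,0.25,0.1],
    [-0.96,0.25,0.1],
    [-0.96,0.25,0.1],
    [-0.96,0.25,0.1],
    [-0.96,0.25,0.1],
    [-0.5,0.25,0.1],
  ],
  gripper=[0.6,0.6,0.6,0.6,0.6,0.6,0.6,0.6],
)

```text
clock: 2.5
tcp_pos: [0.393, 0.3162, 0.1729]
tool_rot: [-1.631, -2.685, 0.002]
force: [-0.0, 0.2, 1.0]
width: 0.0565
finger_force: 0.0
```

```bash
python3 plan.py .491 .2075 .12
```

```text
t 2.5 tcp [0.393  0.3162 0.1729] F [-0.   0.2  1. ] w 0.0565 ff 0.0
turn x0.1rad [-0.01  0.   -0.01]  lin(x20mm) now-frame [-7.08   1.848  2.645]  goal-frame [-7.083  1.836  2.645]
```

Call:
drive_tool(
  turn=[
    [0,0,0],
    [0,0,0],
    [0,0,0],
    [0,0,0],
    [0,0,0],
    [0,0,0],
    [0,0,0],
    [0,0,0],
  ],
  linear=[
    [-0.96,0.25,0.2],
    [-0.96,0.25,0.2],
    [-0.96,0.25,0.3],
    [-0.96,0.25,0.4],
    [-0.96,0.25,0.5],
    [-0.96,0.25,0.5],
    [-0.96,0.25,0.5],
    [-0.36,0.1,0],
  ],
  gripper=[0.6,0.6,0.6,0.6,0.6,0.6,0.6,0.6],
)

```text
clock: 3.3
tcp_pos: [0.4904, 0.2076, 0.1197]
tool_rot: [-1.63, -2.683, 0.004]
force: [-0.3, 0.7, 0.4]
width: 0.0564
finger_force: 0.0
```

```bash
python3 plan.py .491 .2075 .0592; python3 - <<'E'
from station import *
from h import *
a,b=snapshot("scene"),snapshot("top")
cv2.imwrite("pics/s1.png",a);cv2.imwrite("pics/t1.png",b)
c=lambda im,x,y:cv2.resize(im[y:y+75,x:x+100],(400,300),interpolation=cv2.INTER_CUBIC)
cv2.imwrite("pics/c1.png",np.hstack([c(a,345,180),c(b,220,215)]))
E
```

```text
t 3.3 tcp [0.4904 0.2076 0.1197] F [-0.3  0.7  0.4] w 0.0564 ff 0.0
turn x0.1rad [-0.03 -0.01 -0.01]  lin(x20mm) now-frame [-0.023  0.035  3.023]  goal-frame [-0.021  0.025  3.023]
```

View pics/c1.png

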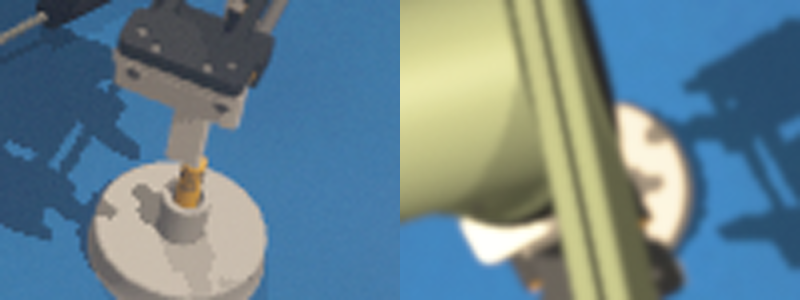

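In the scene crop the fingers sit just above and in line with the rod (about (192,165) in the crop). The arm hides the rod in the top view. I'll descend and grip it.

Call:
drive_tool(
  turn=[
    [-0.03,0,0],
    [0,0,0],
    [0,0,0],
    [0,0,0],
    [0,0,0],
    [0,0,0],
    [0,0,0],
    [0,0,0],
  ],
  linear=[
    [0,0,0.5],
    [0,0,0.5],
    [0,0,0.5],
    [0,0,0.5],
    [0,0,0.4],
    [0,0,0.3],
    [0,0,0.25],
    [0,0,0],
  ],
  gripper=[0.6,0.6,0.6,0.6,0.6,0.6,0.6,0.6],
)

```text
clock: 4.2
tcp_pos: [0.4904, 0.2088, 0.0616]
tool_rot: [1.629, 2.685, 0.002]
force: [0.0, 0.6, 0.0]
width: 0.0568
finger_force: 0.0
```

Call:
drive_tool(
  turn=[
    [0,0,0],
    [0,0,0],
    [0,0,0],
    [0,0,0],
    [0,0,0],
    [0,0,0],
    [0,0,0],
    [0,0,0],
  ],
  linear=[
    [0,0,0],
    [0,0,0],
    [0,0,0],
    [0,0,0],
    [0,0,0],
    [0,0,0],
    [0,0,0],
    [0,0,0],
  ],
  gripper=[0.4,0.3,0.2,0.1,0.05,0.05,0.05,0.05],
  squeeze=50,
)

```text
clock: 5.0
tcp_pos: [0.4914, 0.2091, 0.0626]
tool_rot: [1.629, 2.684, 0.005]
force: [1.3, 0.3, -0.3]
width: 0.0129
finger_force: 50.0
```

Call:
drive_tool(
  turn=[
    [0,0,0],
    [0,0,0],
    [0,0,0],
    [0,0,0],
    [0,0,0],
    [0,0,0],
    [0,0,0],
    [0,0,0],
  ],
  linear=[
    [0,0,-0.2],
    [0,0,-0.4],
    [0,0,-0.6],
    [0,0,-0.8],
    [0,0,-0.8],
    [0,0,-0.7],
    [0,0,-0.4],
    [0,0,-0.2],
  ],
  gripper=[0.05,0.05,0.05,0.05,0.05,0.05,0.05,0.05],
)

```text
clock: 5.8
tcp_pos: [0.4912, 0.2089, 0.1457]
tool_rot: [1.628, 2.683, 0.006]
force: [0.6, 0.3, -4.9]
width: 0.013
finger_force: 50.0
```

Call:
drive_tool(
  turn=[
    [0,0,0],
    [0,0,0],
    [0,0,0],
    [0,0,0],
    [0,0,0],
    [0,0,0],
    [0,0,0],
    [0,0,0],
  ],
  linear=[
    [0,0,-0.5],
    [0,0,-0.8],
    [0,0,-0.8],
    [0,0,-0.7],
    [0,0,-0.4],
    [0,0,-0.2],
    [0,0,0],
    [0,0,0],
  ],
  gripper=[0.05,0.05,0.05,0.05,0.05,0.05,0.05,0.05],
)

```text
clock: 6.6
tcp_pos: [0.49, 0.2086, 0.2117]
tool_rot: [1.629, 2.685, 0.002]
force: [0.2, 0.3, -4.9]
width: 0.0132
finger_force: 50.0
```

```bash
python3 plan.py .4905 -.179 .21; python3 - <<'E'
from station import *
from h import *
a,b=snapshot("scene"),snapshot("top")
cv2.imwrite("pics/s2.png",a);cv2.imwrite("pics/t2.png",b)
c=lambda im,x,y:cv2.resize(im[y:y+75,x:x+100],(400,300),interpolation=cv2.INTER_CUBIC)
print(proj("scene",[.491,.209,.22]),proj("top",[.491,.209,.22]))
cv2.imwrite("pics/c2.png",np.hstack([c(a,345,140),c(b,210,215)]))
E
```

```text
t 6.6 tcp [0.49   0.2086 0.2117] F [ 0.2  0.3 -4.9] w 0.0132 ff 50.0
turn x0.1rad [ 0.01 -0.    0.  ]  lin(x20mm) now-frame [-17.2    -8.927   0.064]  goal-frame [-17.2    -8.926   0.083]
[[402.06329226 181.49555904]] [[255.10642402 255.00291985]]
```

View pics/c2.png

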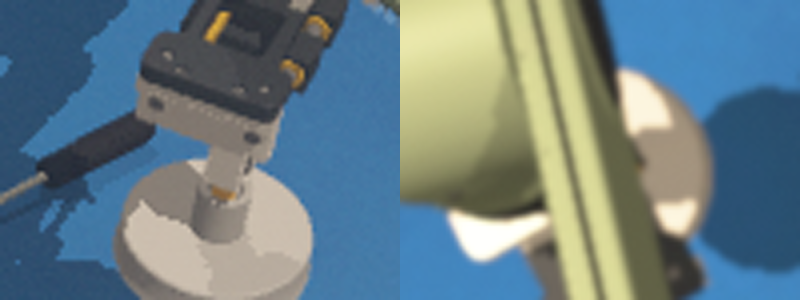

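The set is held, with plate and cover together (about 5 N, 0.5 kg) and it looks level. I'll carry it over to the can.

Call:
drive_tool(
  turn=[
    [0,0,0],
    [0,0,0],
    [0,0,0],
    [0,0,0],
    [0,0,0],
    [0,0,0],
    [0,0,0],
    [0,0,0],
  ],
  linear=[
    [-0.3,-0.156,0],
    [-0.5,-0.26,0],
    [-0.7,-0.363,0],
    [-0.8,-0.415,0],
    [-0.8,-0.415,0],
    [-0.8,-0.415,0],
    [-0.8,-0.415,0],
    [-0.8,-0.415,0],
  ],
  gripper=[0.05,0.05,0.05,0.05,0.05,0.05,0.05,0.05],
)

```text
clock: 7.5
tcp_pos: [0.4904, 0.0831, 0.2122]
tool_rot: [1.63, 2.684, 0.003]
force: [0.4, 0.3, -3.7]
width: 0.0132
finger_force: 50.0
```

Call:
drive_tool(
  turn=[
    [0,0,0],
    [0,0,0],
    [0,0,0],
    [0,0,0],
    [0,0,0],
    [0,0,0],
    [0,0,0],
    [0,0,0],
  ],
  linear=[
    [-0.8,-0.415,0],
    [-0.8,-0.415,0],
    [-0.8,-0.415,0],
    [-0.8,-0.415,0],
    [-0.8,-0.415,0],
    [-0.8,-0.415,0],
    [-0.8,-0.415,0],
    [-0.8,-0.415,0],
  ],
  gripper=[0.05,0.05,0.05,0.05,0.05,0.05,0.05,0.05],
)

```text
clock: 8.3
tcp_pos: [0.4904, -0.061, 0.212]
tool_rot: [1.63, 2.684, 0.003]
force: [-0.5, -1.5, -5.2]
width: 0.0133
finger_force: 50.0
```

Call:
drive_tool(
  turn=[
    [0,0,0],
    [0,0,0],
    [0,0,0],
    [0,0,0],
    [0,0,0],
    [0,0,0],
    [0,0,0],
    [0,0,0],
  ],
  linear=[
    [-0.8,-0.415,0],
    [-0.8,-0.415,0],
    [-0.8,-0.415,0],
    [-0.8,-0.415,0],
    [-0.8,-0.415,0],
    [-0.6,-0.31,0],
    [-0.4,-0.21,0],
    [-0.2,-0.1,0],
  ],
  gripper=[0.05,0.05,0.05,0.05,0.05,0.05,0.05,0.05],
)

```text
clock: 9.1
tcp_pos: [0.4909, -0.1775, 0.2118]
tool_rot: [1.631, 2.684, 0.004]
force: [0.2, 0.3, -5.4]
width: 0.013
finger_force: 50.0
```

```bash
python3 plan.py .4905 -.179 .16; python3 - <<'E'
from station import *
from h import *
a,b=snapshot("scene"),snapshot("top")
cv2.imwrite("pics/s3.png",a);cv2.imwrite("pics/t3.png",b)
c=lambda im,x,y:cv2.resize(im[y:y+75,x:x+100],(400,300),interpolation=cv2.INTER_CUBIC)
cv2.imwrite("pics/c3.png",np.hstack([c(a,250,75),c(b,385,210)]))
E
```

```text
t 9.1 tcp [ 0.4909 -0.1775  0.2118] F [ 0.2  0.3 -5.4] w 0.013 ff 50.0
turn x0.1rad [ 0.03 -0.   -0.01]  lin(x20mm) now-frame [-0.06  -0.059  2.591]  goal-frame [-0.059 -0.051  2.591]
```

View pics/c3.png

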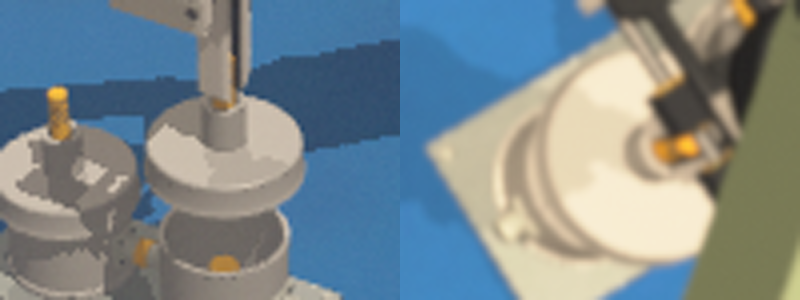

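The scene view shows the cover over the mouth (flare from x≈147 to 305 and down to y≈217 in the crop). In the top crop the skirt's left edge is at x≈538 and its bottom at y≈264. I'll check the cover's axis against the TCP from these.

```bash
python3 - <<'E'
from h import *
z=.1505
B=np.r_[250+147/4,250+305/4,75+217/4]-.4
r=least_squares(lambda q:bbox("scene",[q[0],q[1],z],.0565)[[0,2,3]]-B,[.49,-.18]);print(r.x,r.fun)
B=np.r_[385+138/4,210+264/4]-.4
r=least_squares(lambda q:bbox("top",[q[0],q[1],z],.0565)[[0,3]]-B,[.49,-.18]);print(r.x,r.fun)
E
```

```text
[ 0.48959587 -0.17742159] [-0.58029604  0.58201065 -0.05466913]
[ 0.49217079 -0.18072047] [ 5.68434189e-14 -5.68434189e-14]
```

Call:
drive_tool(
  turn=[
    [0.03,0,0],
    [0,0,0],
    [0,0,0],
    [0,0,0],
    [0,0,0],
    [0,0,0],
    [0,0,0],
    [0,0,0],
  ],
  linear=[
    [-0.05,-0.04,0.2],
    [0,0,0.4],
    [0,0,0.5],
    [0,0,0.5],
    [0,0,0.5],
    [0,0,0.3],
    [0,0,0.2],
    [0,0,0.1],
  ],
  gripper=[0.05,0.05,0.05,0.05,0.05,0.05,0.05,0.05],
)

```text
clock: 10.0
tcp_pos: [0.4908, -0.1777, 0.1574]
tool_rot: [-1.629, -2.685, -0.0]
force: [-1.0, -0.3, -3.9]
width: 0.0131
finger_force: 50.0
```

Call:
drive_tool(
  turn=[
    [0,0,0],
    [0,0,0],
    [0,0,0],
    [0,0,0],
    [0,0,0],
    [0,0,0],
    [0,0,0],
    [0,0,0],
  ],
  linear=[
    [0,0,0.1],
    [0,0,0.1],
    [0,0,0.1],
    [0,0,0.05],
    [0,0,0.05],
    [0,0,0],
    [0,0,0],
    [0,0,0],
  ],
  gripper=[0.05,0.05,0.05,0.05,0.05,0.05,0.05,0.05],
)

```text
clock: 10.8
tcp_pos: [0.491, -0.1778, 0.15]
tool_rot: [1.63, 2.686, -0.0]
force: [-0.6, 0.6, -5.0]
width: 0.0131
finger_force: 50.0
```

```bash
python3 plan.py .4905 -.179 .1366
```

```text
t 10.8 tcp [ 0.491  -0.1778  0.15  ] F [-0.6  0.6 -5. ] w 0.0131 ff 50.0
turn x0.1rad [0. 0. 0.]  lin(x20mm) now-frame [-0.04  -0.049  0.672]  goal-frame [-0.04  -0.049  0.672]
```

Call:
drive_tool(
  turn=[
    [0,0,0],
    [0,0,0],
    [0,0,0],
    [0,0,0],
    [0,0,0],
    [0,0,0],
    [0,0,0],
    [0,0,0],
  ],
  linear=[
    [-0.02,-0.03,0.1],
    [0,0,0.1],
    [0,0,0.1],
    [0,0,0.05],
    [0,0,0.05],
    [0,0,0],
    [0,0,0],
    [0,0,0],
  ],
  gripper=[0.05,0.05,0.05,0.05,0.05,0.05,0.05,0.05],
)

```text
clock: 11.6
tcp_pos: [0.4906, -0.1785, 0.142]
tool_rot: [1.63, 2.686, -0.0]
force: [0.0, -0.0, -4.7]
width: 0.0127
finger_force: 50.0
```

Call:
drive_tool(
  turn=[
    [0,0,0],
    [0,0,0],
    [0,0,0],
    [0,0,0],
    [0,0,0],
    [0,0,0],
    [0,0,0],
    [0,0,0],
  ],
  linear=[
    [0,0,0.05],
    [0,0,0.05],
    [0,0,0.05],
    [0,0,0.05],
    [0,0,0.05],
    [0,0,0],
    [0,0,0],
    [0,0,0],
  ],
  gripper=[0.05,0.05,0.05,0.05,0.05,0.05,0.05,0.05],
)

```text
clock: 12.4
tcp_pos: [0.4906, -0.1785, 0.137]
tool_rot: [1.63, 2.686, -0.0]
force: [-0.3, 0.6, -4.9]
width: 0.0132
finger_force: 50.0
```

Nothing has touched yet and the plate should be almost home. I'll go down in 0.5 mm steps.

Call:
drive_tool(
  turn=[
    [0,0,0],
    [0,0,0],
    [0,0,0],
    [0,0,0],
    [0,0,0],
    [0,0,0],
    [0,0,0],
    [0,0,0],
  ],
  linear=[
    [0,0,0.025],
    [0,0,0],
    [0,0,0.025],
    [0,0,0],
    [0,0,0.025],
    [0,0,0],
    [0,0,0],
    [0,0,0],
  ],
  gripper=[0.05,0.05,0.05,0.05,0.05,0.05,0.05,0.05],
)

```text
clock: 13.2
tcp_pos: [0.4907, -0.1786, 0.1365]
tool_rot: [1.629, 2.685, -0.0]
force: [-4.0, 1.2, 5.1]
width: 0.0132
finger_force: 50.0
```

The plate landed at TCP z = 0.1365 m, against 0.1366 expected, so it's home. I'll release the rod, opening to clear the sleeve.

Call:
drive_tool(
  turn=[
    [0,0,0],
    [0,0,0],
    [0,0,0],
    [0,0,0],
    [0,0,0],
    [0,0,0],
    [0,0,0],
    [0,0,0],
  ],
  linear=[
    [0,0,0],
    [0,0,0],
    [0,0,0],
    [0,0,0],
    [0,0,0],
    [0,0,0],
    [0,0,0],
    [0,0,0],
  ],
  gripper=[0.16,0.2,0.3,0.4,0.5,0.6,0.6,0.6],
)

```text
clock: 14.0
tcp_pos: [0.4906, -0.1784, 0.1354]
tool_rot: [-1.63, -2.686, 0.0]
force: [0.5, 0.0, -0.4]
width: 0.0562
finger_force: 0.0
```

```bash
python3 plan.py .4905 -.179 .103; python3 - <<'E'
from station import *
from h import *
a,b=snapshot("scene"),snapshot("top")
cv2.imwrite("pics/s4.png",a);cv2.imwrite("pics/t4.png",b)
c=lambda im,x,y:cv2.resize(im[y:y+75,x:x+100],(400,300),interpolation=cv2.INTER_CUBIC)
cv2.imwrite("pics/c4.png",np.hstack([c(a,250,90),c(b,385,210)]))
E
```

```text
t 14.0 tcp [ 0.4906 -0.1784  0.1354] F [ 0.5  0.  -0.4] w 0.0562 ff 0.0
turn x0.1rad [-0. -0.  0.]  lin(x20mm) now-frame [-0.024 -0.016  1.619]  goal-frame [-0.024 -0.016  1.619]
```

View pics/c4.png

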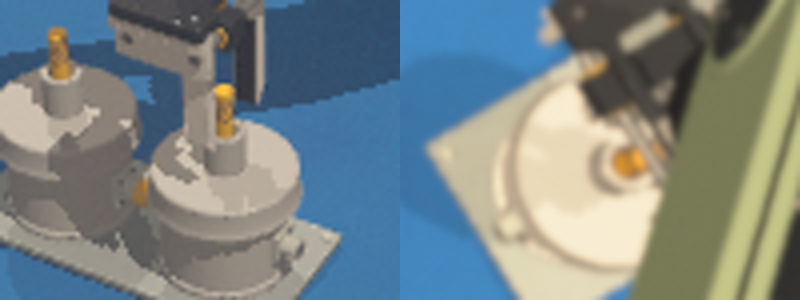

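The plate and cover are seated level, like the neighbouring can, with the rod free. The rod tip is at about (223,88) in the scene crop. Next I'll go down over the sleeve and grip it gently.

Call:
drive_tool(
  turn=[
    [0,0,0],
    [0,0,0],
    [0,0,0],
    [0,0,0],
    [0,0,0],
    [0,0,0],
    [0,0,0],
    [0,0,0],
  ],
  linear=[
    [0,0,0.3],
    [0,0,0.3],
    [0,0,0.3],
    [0,0,0.3],
    [0,0,0.2],
    [0,0,0.2],
    [0,0,0],
    [0,0,0],
  ],
  gripper=[0.6,0.6,0.6,0.6,0.6,0.6,0.6,0.6],
)

```text
clock: 14.9
tcp_pos: [0.4906, -0.1785, 0.1034]
tool_rot: [1.63, 2.686, -0.0]
force: [0.7, -0.3, 0.5]
width: 0.0567
finger_force: 0.0
```

Call:
drive_tool(
  turn=[
    [0,0,0],
    [0,0,0],
    [0,0,0],
    [0,0,0],
    [0,0,0],
    [0,0,0],
    [0,0,0],
    [0,0,0],
  ],
  linear=[
    [0,0,0],
    [0,0,0],
    [0,0,0],
    [0,0,0],
    [0,0,0],
    [0,0,0],
    [0,0,0],
    [0,0,0],
  ],
  gripper=[0.45,0.4,0.36,0.33,0.3,0.25,0.25,0.25],
  squeeze=25,
)

```text
clock: 15.7
tcp_pos: [0.4906, -0.1785, 0.1035]
tool_rot: [1.63, 2.686, -0.0]
force: [0.1, 0.0, 1.2]
width: 0.0299
finger_force: 25.0
```

```bash
python3 plan.py .4905 -.179 .215
```

```text
t 15.7 tcp [ 0.4906 -0.1785  0.1035] F [0.1 0.  1.2] w 0.0299 ff 25.0
turn x0.1rad [0. 0. 0.]  lin(x20mm) now-frame [-0.022 -0.018 -5.573]  goal-frame [-0.021 -0.018 -5.573]
```

Sleeve gripped at 29.9 mm. I'll raise it slowly at first and watch the force.

Call:
drive_tool(
  turn=[
    [0,0,0],
    [0,0,0],
    [0,0,0],
    [0,0,0],
    [0,0,0],
    [0,0,0],
    [0,0,0],
    [0,0,0],
  ],
  linear=[
    [0,0,-0.05],
    [0,0,-0.1],
    [0,0,-0.1],
    [0,0,-0.1],
    [0,0,-0.1],
    [0,0,-0.1],
    [0,0,-0.05],
    [0,0,0],
  ],
  gripper=[0.25,0.25,0.25,0.25,0.25,0.25,0.25,0.25],
)

```text
clock: 16.5
tcp_pos: [0.4907, -0.1785, 0.1157]
tool_rot: [1.63, 2.685, 0.0]
force: [0.1, 0.5, -1.5]
width: 0.0295
finger_force: 25.0
```

```bash
python3 plan.py .4905 -.179 .215
```

```text
t 16.5 tcp [ 0.4907 -0.1785  0.1157] F [ 0.1  0.5 -1.5] w 0.0295 ff 25.0
turn x0.1rad [ 0.  0. -0.]  lin(x20mm) now-frame [-0.018 -0.019 -4.967]  goal-frame [-0.016 -0.021 -4.967]
```

The load is only 1.5 N, so just the cover is coming up. I'll continue.

Call:
drive_tool(
  turn=[
    [0,0,0],
    [0,0,0],
    [0,0,0],
    [0,0,0],
    [0,0,0],
    [0,0,0],
    [0,0,0],
    [0,0,0],
  ],
  linear=[
    [0,0,-0.2],
    [0,0,-0.3],
    [0,0,-0.3],
    [0,0,-0.3],
    [0,0,-0.3],
    [0,0,-0.3],
    [0,0,-0.3],
    [0,0,-0.3],
  ],
  gripper=[0.25,0.25,0.25,0.25,0.25,0.25,0.25,0.25],
)

```text
clock: 17.3
tcp_pos: [0.4906, -0.1784, 0.162]
tool_rot: [1.63, 2.686, -0.0]
force: [0.9, 0.6, -1.4]
width: 0.0295
finger_force: 25.0
```

Call:
drive_tool(
  turn=[
    [0,0,0],
    [0,0,0],
    [0,0,0],
    [0,0,0],
    [0,0,0],
    [0,0,0],
    [0,0,0],
    [0,0,0],
  ],
  linear=[
    [0,0,-0.3],
    [0,0,-0.3],
    [0,0,-0.4],
    [0,0,-0.5],
    [0,0,-0.5],
    [0,0,-0.5],
    [0,0,-0.3],
    [0,0,-0.15],
  ],
  gripper=[0.25,0.25,0.25,0.25,0.25,0.25,0.25,0.25],
)

```text
clock: 18.1
tcp_pos: [0.491, -0.1787, 0.2216]
tool_rot: [1.629, 2.684, 0.0]
force: [-0.7, 0.0, -1.3]
width: 0.0298
finger_force: 25.0
```

Call:
drive_tool(
  turn=[
    [0,0,0],
    [0,0,0],
    [0,0,0],
    [0,0,0],
    [0,0,0],
    [0,0,0],
    [0,0,0],
    [0,0,0],
  ],
  linear=[
    [0,0,0],
    [0,0,0],
    [0,0,0],
    [0,0,0],
    [0,0,0],
    [0,0,0],
    [0,0,0],
    [0,0,0],
  ],
  gripper=[0.25,0.25,0.25,0.25,0.25,0.25,0.25,0.25],
)

```text
clock: 18.9
tcp_pos: [0.4906, -0.1784, 0.2204]
tool_rot: [-1.63, -2.686, -0.0]
force: [0.1, -0.6, -1.8]
width: 0.0298
finger_force: 25.0
```

```bash
python3 plan.py .4905 -.179 .215;  python3 - <<'E'
from station import *
from h import *
a=snapshot("scene")
cv2.imwrite("pics/s5.png",cv2.resize(a[40:190,220:420],(800,600),interpolation=cv2.INTER_CUBIC))
E
```

```text
t 18.9 tcp [ 0.4906 -0.1784  0.2204] F [ 0.1 -0.6 -1.8] w 0.0298 ff 25.0
turn x0.1rad [-0. -0. -0.]  lin(x20mm) now-frame [-0.024 -0.016  0.269]  goal-frame [-0.024 -0.016  0.269]
```

View pics/s5.png

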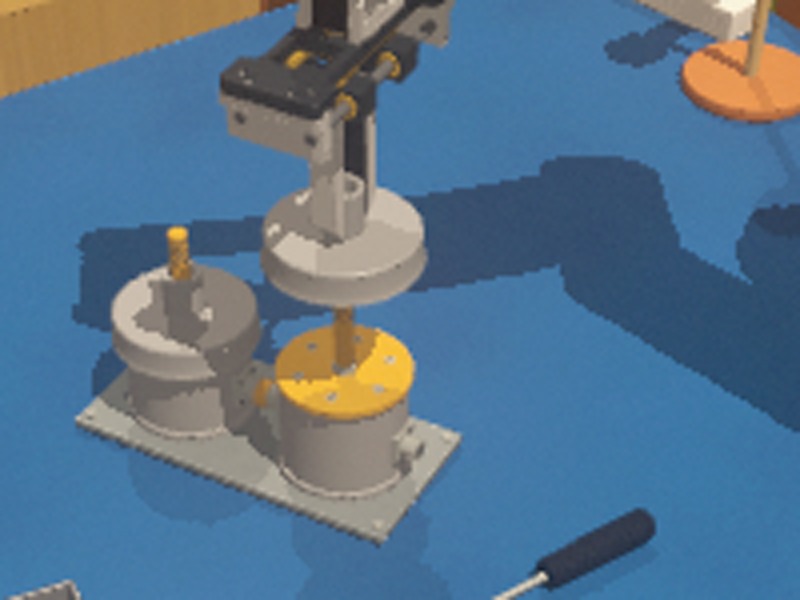

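The brass plate sits flush in the can at about (345,372) in the enlarged view. The cover hangs level above it at about (345,245), 117 mm up against the 89 mm needed, and clear of the closed can. I'll hand in.

```bash
python3 -c "from station import hand_in;print(hand_in())"
```

```text
the job is handed in; nothing more can be done
None
```

I handed the job in at about 19 s: the end plate is fully home in the open can, and the gripper holds the dust cover level, its skirt about 28 mm above the rod tip and clear of everything else.

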